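# Lock the gate release key away in its holder

## Task

The flat metal gate release key is lying on the guard's desk. Lay it flat in the key holder, blade between the two ribs with its notch over the little pin, then swing the keeper bar across the blade until it snaps fully home in its detent against the stop. Let go of everything and leave the other things on the desk where they are.

Things in the scene. Friction and masses are not known exactly. Their poses are not given: they have to be found in the camera images.
- holder: Key holder: dark steel plate, 10 mm thick, fixed flat on the desk. Origin on the desk surface under the place of the key's grip; z up; the plate reaches x -40 to 115, y -70 to 95 mm. Two grey ribs, 6 mm wide, 6 mm high above the plate, run along x from 32 to 105 mm, inner faces at y -18.5 and 18.5 mm; the blade lies between them.
- holder_seat (a point): Point on the plate's top, 10 mm above the desk, at x 0, y 0 of the holder, under the centre of the grip of the seated key. Axes as the holder's; the seated key's axes are parallel to them (blade along +x). Nothing stands within 30 mm beside the grip.
- holder_ball (a point): Top of the sprung detent ball, 23.5 mm above the desk, at x 61, y 55 mm of the holder, on a grey receiver block (x 41 to 73, y 46 to 64, top 19 mm above the desk). The block's -x end (x 41 to 49) is the stop wall, top 34 mm above the desk.
- holder_pin (a point): Centre of the top of the upright locating pin, 8 mm in diameter, 9 mm high above the plate (top 19 mm above the desk), at x 85, y 8 mm in the holder's frame. Axes as the holder's.
- key_grip (a point): Centre, half-way up, of the grip block (44 x 26 x 20 mm in x, y, z) of the cast aluminium key, about 105 g, flat underneath. x points from the grip along the blade, z up. Blade: 5 mm thick, 30 mm wide (y -15 to 15), x 22 to 110 mm, its underside level with the grip's. Its +y edge has a notch 14 mm wide (x 78 to 92), 14.5 mm deep. Centre of mass at about x 23.
- key_notch (a point): The point of the key's notch where the axis of the pin belongs, half-way up the blade: x 85, y 8 mm from the grip's centre in the key's frame, 2.5 mm above the surface that it lies on. Axes as the key's.
- bar (a joint): Keeper bar's angle about its upright hinge, rad: 0 shut on the stop, up to 1.7 open. Level round steel rod, 10 mm thick, axis 26 mm above the desk. Shut, it points along the holder's +y over the blade; it opens clockwise seen from above, towards +x, and stays where left. From 0.13 to 0 it rides over the detent ball (3 N at the knob, crest near 0.06), which then presses it on the stop.
- bar_hinge (a point): Hinge axis of the keeper bar, at the height of the rod's axis (26 mm above the desk); in the holder's frame x 55, y -50 mm.
- bar_knob (a point): Grip point on the black upright round knob at the free end of the bar, 130 mm from the hinge axis. The knob is 16 mm in diameter and reaches from 21 to 80 mm above the desk; this point is on its axis, 58 mm above the desk. It turns with the bar.
- remote: White remote control, 40 x 90 x 16 mm, lying; origin at the centre of its underside. To be left alone.
- stamp: Upright wooden hand stamp, 34 mm wide, 62 mm high; origin under its centre. To be left alone.
- bottle: Clear water bottle, 66 mm in diameter, 200 mm high; origin under its centre. To be left alone.
- mug: White mug, 80 mm in diameter, 90 mm high; origin under its centre. To be left alone.
- glasses: Black spectacles standing with the temples open, about 120 x 130 x 42 mm; origin at the middle of the front's lower edge, temples along +x. To be left alone.
- doorkey: Small brass door key with a white tag, about 110 mm long, 4 mm thick, lying; origin under the key's bow. To be left alone.
Things that resemble listed ones, but are neither listed nor needed, are in the scene too. Leave any blue or orange look-alike of the part that bears key_grip alone.

How it is judged:
By the outcome, as a careful person would: the job done as asked, in the order asked, and still so for the second after the job is handed in, with the robot touching nothing.
It also fails if it takes over 54 s, if anything falls off the work surface, if the arm or the gripper's body presses on something with over 40 N, if the wrist force passes 120 N, or if a joint passes its speed limit or range.

## Robot

A 6-joint arm with a two-finger parallel gripper is mounted at the origin on the work surface. World frame = base frame: x ahead of the robot, y to its left, z up, the work surface at z = 0. Lengths are in m, angles in rad, forces in N, time in s.
With the tool pointing down it reaches from about 0.275 to 0.75 m from the base axis. Payload 10.2 kg.
Tool frame: the origin (TCP) lies at the very end of the fingers, on their centre line; the grasp point (between the pads) lies r.grasp_offset behind it (r.grasp_offset is the distance from the TCP to the grasp point, in m); z points along the fingers, y is the line along which they close (so a half turn about z gives the same grasp; the last joint's range is limited). The gripper opens to 85 mm and grips with 20 to 120 N. Pads are 22 mm wide; open, the fingers measure 114 mm over their backs; the gripper's body (76 mm by 85 mm) begins 54 mm behind the grasp point. The pads swing forward as they close: fully open they stand 13 mm farther back than shut.
Start: joints at [-1.497, 0.313, 1.498, -0, 1.331, -0.223], TCP at [0.154, -0.502, 0.231] pointing down, gripper open.
Joint ranges: [-2.94, 2.94], [-0.97, 2.17], [0.19, 2.56], [-1.23, 4.37], [0.02, 3.11], [-2.88, 2.88]. Speed limits (rad/s): [2.39, 2.39, 3.01, 3.14, 3.14, 3.14].

## Interface

Orientations are given as a unit quaternion [x, y, z, w].
In Python, from plant import telemetry, imaging, r gives the robot as it stands.
- The arm moves only by the tool step_arm, never from a script. Its argument "steps" is text: rows parted by semicolons, each of 6 numbers parted by spaces: the shift along the tool's x, y, z in m, then the turn, a rotation vector about the tool's x, y, z in degrees. In form: tx ty tz wx wy wz; .... A call has 1 to 8 rows; each row is the pose to reach, as a shift and turn from the pose commanded when the call began, along the tool's axes at that moment; what a row does not reach only later rows make up. A row lasts 1/12 s, in which the tool goes at most 41.7 mm and 7.16 degrees, less where a joint would pass 70% of its speed; a pose out of reach is approached as far as the arm can. A call with a gripper value outside its range is refused whole. "jaw" is the closure, from 0 (fully open) to 1 (shut), set as the call begins (left out, the last holds). The fingers move at their own pace and stop on an object; "force" is the grip in N (left out, the last holds). Time passes only in rows, so rows that repeat a pose let the fingers close. It gives the time, the measured TCP pose, the force, the opening and the grip force at its end, in the units of the state.
- telemetry.get_obs(): the state, without advancing time (a new reading comes with each control period).
- imaging.capture(name): name is "scene" or "top"; returns a dict with "img" (384x512x3 uint8, red, green, blue), "fx", "fy", "cx", "cy" (pixels), "R" (3x3) and "t" (3): a world point X has camera coordinates R X + t. Camera axes: x right, y down, z forward; pixel columns grow to the right and rows downward; lengths in m; the calibration is good to about 2 mm. A picture is of the moment at which its call begins. There is no depth.
- r.sign_off(): hands the job in; it is judged then, once.
The state is a dict: "t": time; "joints": joint angles; "joint_vel": joint speeds; "joint_torque": joint torques, N m; "tool_pos": TCP position; "orientation": TCP orientation; "wrist_force": force on the tool from outside, world axes, zero at the start; "torque": the same for the moment, N m; "finger_gap": finger opening in m; "finger_force": force on a finger pad.
Only numpy, scipy, OpenCV 4.12 (cv2) and the standard library are available. Lean on these libraries where they do the work, as an engineer would, in place of code of your own. Each camera call takes 0.05 s, during which the arm holds its last target. There are 200 camera calls.

## Working session

There is one attempt and no reset: what is moved stays moved. The work goes in short steps, Python scripts to look and compute and a tool call to move; the robot and the scene stay as the last step left them, time stands still between calls to the robot, and variables do not carry over. Pictures are saved under pics/ and viewed, at most 10 in all, crops included, and the job is handed in when it is done.

Besides the shell and the picture viewer there is one more tool, called as name(argument=value, ...) on one line, values as JSON. step_arm: Moves the arm, as the interface text tells. Its arguments: {"type":"object","properties":{"steps":{"type":"string"},"jaw":{"type":"number"},"force":{"type":"number"}},"required":["steps"]}

```bash
mkdir -p pics
python3 - <<'E'
from plant import telemetry, imaging, r
import cv2,pickle,numpy as np
d={n:imaging.capture(n) for n in("scene","top")}
pickle.dump(d,open("cap.pkl","wb"))
for n in d:
    c=d[n]; cv2.imwrite(f"pics/{n}0.png",c["img"][:,:,::-1]); print(n,c["fx"],c["cx"],c["cy"],-np.array(c["R"]).T@c["t"]);print(np.round(c["R"],3))
o=telemetry.get_obs();print(o); print(r.grasp_offset)
E
```

```text
scene 474.20676971432465 250.47823166089168 187.23212652732857 [ 1.10188163 -0.88363168  1.09916811]
[[ 0.794  0.607  0.011]
 [ 0.44  -0.563 -0.7  ]
 [-0.419  0.56  -0.714]]
top 443.93739284661183 250.2629843957363 193.81028859645858 [ 0.39657506 -0.06947503  1.77378632]
[[ 0.026 -1.    -0.01 ]
 [-0.998 -0.026 -0.061]
 [ 0.061  0.011 -0.998]]
{'t': 0.1, 'joints': array([-1.49741518e+00,  3.13397550e-01,  1.49831905e+00, -6.57835990e-05,
        1.33099789e+00, -2.23415866e-01]), 'joint_vel': array([ 0.00187907, -0.00084644, -0.00211068,  0.00045383,  0.00092043,
       -0.00062614]), 'joint_torque': array([ 3.15260797e-03, -4.12898827e+01, -2.60143089e+01, -2.21617233e-04,
        2.97292398e-03,  1.20682952e-06]), 'tool_pos': array([ 0.15348895, -0.50183507,  0.23080634]), 'orientation': array([ 9.89007820e-01,  1.47862153e-01,  1.01825934e-05, -5.61732795e-04]), 'wrist_force': array([-0.12682214, -0.46337504,  0.92544467]), 'torque': array([-0.03015592, -0.01095779, -0.00077654]), 'finger_force': 0.0, 'finger_gap': 0.08517118022795567}
0.0187
```

View pics/scene0.png

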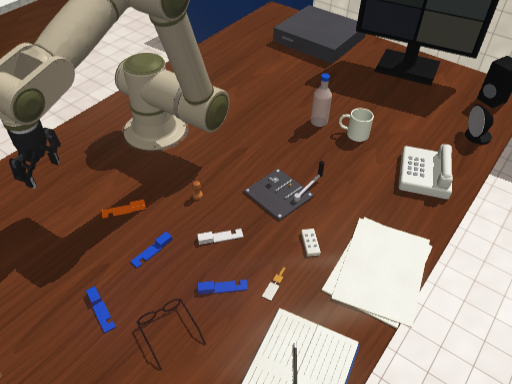

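View pics/top0.png

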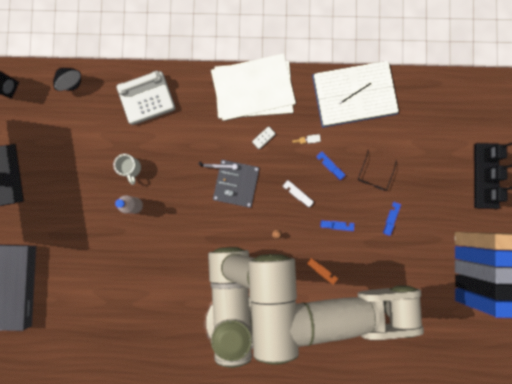

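Key-shaped things in the scene view: silver (220,237), blue (152,250), (100,309) and (222,287), orange (124,209). Only the silver one is cast aluminium and not a look-alike colour. I'll confirm it in an enlarged crop.

Run:
```python
import cv2,pickle,numpy as np
d=pickle.load(open("cap.pkl","rb"))
a=d["scene"]["img"][150:260,185:335,::-1]; b=d["top"]["img"][145:220,190:325,::-1]
a=cv2.resize(a,(750,550),interpolation=cv2.INTER_CUBIC)
b=cv2.resize(b,(135*5+0,375),interpolation=cv2.INTER_CUBIC)
cv2.imwrite("pics/a1.png",a);cv2.imwrite("pics/b1.png",b)
```

```text
(no output)
```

View pics/a1.png

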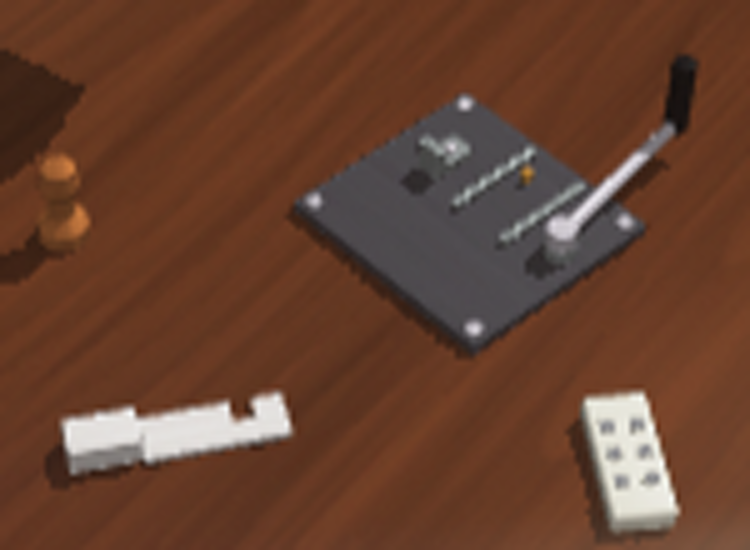

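View pics/b1.png

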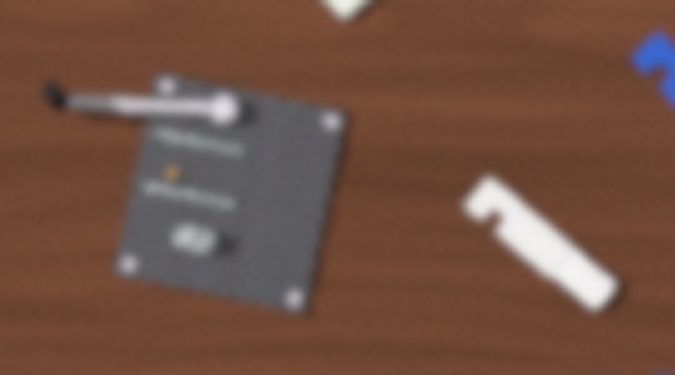

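The crop shows the silver key lying flat: grip at a1 (100,440), notch at (241,410) on its far edge, which matches the +y edge with the key right side up. The holder has its pin at (527,172), hinge at (562,228), and the bar open with the knob at (682,95). I'll fit the poses now.

```bash
cat > h.py <<'E'
import numpy as np,pickle
from scipy.optimize import least_squares
from scipy.spatial.transform import Rotation as Ro
O={"scene":(185,150),"top":(190,145)}
def proj(c,X):
    p=np.atleast_2d(X)@np.array(c["R"]).T+c["t"]; return np.c_[c["fx"]*p[:,0]/p[:,2]+c["cx"],c["fy"]*p[:,1]/p[:,2]+c["cy"]]
def place(q,P):
    P=np.atleast_2d(np.array(P,float))/1e3; c,s=np.cos(q[2]),np.sin(q[2])
    return np.c_[q[0]+c*P[:,0]-s*P[:,1],q[1]+s*P[:,0]+c*P[:,1],P[:,2]]
def fit(d,obs,q0):
    f=lambda q:np.concatenate([(proj(d[n],place(q,[o[:3] for o in L]))-[o[3:] for o in L]).ravel() for n,L in obs.items()])
    s=least_squares(f,q0,loss="soft_l1",x_scale=[.1,.1,1]); return s.x,f(s.x).reshape(-1,2)
def px(n,L): return [(*o[:3],O[n][0]+(o[3]+.5)/5-.5,O[n][1]+(o[4]+.5)/5-.5) for o in L]
E
python3 - <<'E'
from h import *
d=pickle.load(open("cap.pkl","rb"))
H={"scene":[(115,95,10,465,93),(115,-70,10,647,226),(-40,-70,10,473,344),(-40,95,10,293,207),(85,8,19,527,169),(55,-50,31,562,223)],
"top":[(115,-70,10,157,73),(-40,-70,10,350,110),(-40,95,10,305,312),(115,95,10,118,272),(85,8,19,172,172)]}
K={"scene":[(-22,13,20,62,422),(-22,-13,20,68,452),(22,13,20,135,408),(22,-13,20,143,443),(-22,-13,0,71,474),(22,-13,0,143,463),(110,15,5,283,393),(110,-15,5,292,433),(78,15,5,230,403),(92,15,5,252,400)],
"top":[(110,-15,5,487,173),(110,15,5,463,207),(-22,-13,20,620,285),(-22,13,20,598,313)]}
for nm,S,q0 in(("holder",H,(.45,0,1.3)),("key",K,(.4,-.3,.8))):
    S={n:px(n,L) for n,L in S.items()}
    for sub in (["scene"],["top"],["scene","top"]):
        q,res=fit(d,{n:S[n] for n in sub},q0);print(nm,sub,np.round(q,4),np.round(np.abs(res).max(0),2))
    print(np.round(res,1).tolist())
    if nm=="holder":
        hq=q
        # knob: scene px
        u=np.array([185+682.5/5-.5,150+68/5-.5])
        ub=np.array([190+55/5-.5,145+95/5-.5])
        g=lambda a:place(hq,[55+130*np.sin(a),-50+130*np.cos(a),80])
        s=least_squares(lambda a:np.r_[(proj(d["scene"],g(a[0]))[0]-u),(proj(d["top"],g(a[0]))[0]-ub)],[1.2]);print("bar",s.x,s.fun,g(s.x[0]))
E
```

```text
holder ['scene'] [ 0.5522 -0.0305  1.395 ] [0.31 1.21]
holder ['top'] [ 0.5522 -0.0302  1.3941] [0.49 0.35]
holder ['scene', 'top'] [ 0.5522 -0.0303  1.3945] [0.45 1.2 ]
[[-0.1, -0.6], [0.1, -0.6], [0.3, 0.6], [-0.2, -1.2], [0.0, 0.3], [-0.0, 1.2], [0.2, -0.3], [-0.4, -0.0], [0.3, 0.0], [-0.5, 0.2], [0.4, 0.2]]
bar [1.41046769] [ 0.33178696 -1.3780013  -0.19136206 -0.38060665] [[0.61311379 0.14501278 0.08      ]]
key ['scene'] [ 0.4846 -0.2738  0.8864] [0.39 0.49]
key ['top'] [ 0.4829 -0.273   0.9031] [0.47 0.99]
key ['scene', 'top'] [ 0.4843 -0.2736  0.8913] [0.76 0.96]
[[-0.3, -0.5], [-0.1, 0.4], [0.0, -0.4], [0.1, -0.5], [-0.2, 0.3], [0.4, -0.3], [-0.3, 0.1], [0.2, -0.2], [-0.2, -0.0], [-0.0, -0.3], [0.8, 0.4], [0.7, -0.7], [-0.3, -0.4], [-0.1, -1.0]]
```

```bash
cat >> h.py <<'E'
def go(x,y,z,yaw):
    from plant import telemetry
    o=telemetry.get_obs(); R0=Ro.from_quat(o["orientation"])
    T=Ro.from_euler("z",yaw)*Ro.from_euler("x",np.pi)
    rv=(R0.inv()*T).as_rotvec(degrees=True)
    print("t",o["t"],"pos",np.round(o["tool_pos"],4),"gap",round(o["finger_gap"],4),"F",np.round(o["wrist_force"],1))
    print("shift",np.round(R0.inv().apply(np.array([x,y,z])-o["tool_pos"]),4),"rot",np.round(rv,2))
E
python3 -c "
from h import *
go(.4883,-.2689,.10,.890)"
```

```text
t 0.1 pos [ 0.1535 -0.5018  0.2308] gap 0.0852 F [-0.1 -0.5  0.9]
shift [ 0.3883 -0.1247  0.131 ] rot [-6.000e-02 -3.000e-02 -3.399e+01]
```

step_arm(steps="0.388 -0.125 0.131 0 0 -34;0.388 -0.125 0.131 0 0 -34;0.388 -0.125 0.131 0 0 -34;0.388 -0.125 0.131 0 0 -34;0.388 -0.125 0.131 0 0 -34;0.388 -0.125 0.131 0 0 -34;0.388 -0.125 0.131 0 0 -34;0.388 -0.125 0.131 0 0 -34", jaw=0)

```text
t: 0.77
tool_pos: [0.4152, -0.3191, 0.1286]
orientation: [0.903, 0.431, -0.0, -0.0]
wrist_force: [-0.0, -0.3, -0.4]
finger_gap: 0.0858
finger_force: 0.0
```

```bash
python3 -c "
from h import *
go(.4883,-.2689,.10,.890)"
```

```text
t 0.7667 pos [ 0.4152 -0.3191  0.1286] gap 0.0858 F [-0.  -0.3 -0.4]
shift [0.085  0.0252 0.0286] rot [-0.02 -0.    0.01]
```

step_arm(steps="0.055 0.016 0.02 0 0 0;0.055 0.016 0.02 0 0 0;0.055 0.016 0.02 0 0 0;0.055 0.016 0.02 0 0 0")

```text
t: 1.1
tool_pos: [0.4611, -0.2873, 0.1087]
orientation: [0.902, 0.431, -0.0, -0.001]
wrist_force: [0.1, 0.3, 0.4]
finger_gap: 0.0856
finger_force: 0.0
```

```bash
python3 -c "
from h import *
go(.4883,-.2689,.003,.890)"
```

```text
t 1.1 pos [ 0.4611 -0.2873  0.1087] gap 0.0856 F [0.1 0.3 0.4]
shift [0.0314 0.0097 0.1057] rot [-0.08  0.01  0.12]
```

step_arm(steps="0.031 0.0095 0.03 0 0 0;0.031 0.0095 0.06 0 0 0;0.031 0.0095 0.085 0 0 0;0.031 0.0095 0.095 0 0 0;0.031 0.0095 0.095 0 0 0;0.031 0.0095 0.095 0 0 0")

```text
t: 1.6
tool_pos: [0.4877, -0.271, 0.0154]
orientation: [0.903, 0.43, 0.0, 0.0]
wrist_force: [0.6, 0.0, 1.2]
finger_gap: 0.0857
finger_force: 0.0
```

```bash
python3 -c "
from h import *
go(.4883,-.2689,.003,.890)"
```

```text
t 1.6 pos [ 0.4877 -0.271   0.0154] gap 0.0857 F [0.6 0.  1.2]
shift [ 0.002  -0.0009  0.0124] rot [ 0.06  0.01 -0.06]
```

step_arm(steps="0.002 -0.001 0.011 0 0 0;0.002 -0.001 0.011 0 0 0;0.002 -0.001 0.011 0 0 0")

```text
t: 1.85
tool_pos: [0.4883, -0.2678, 0.0037]
orientation: [0.903, 0.431, 0.0, 0.0]
wrist_force: [0.4, -0.1, 0.1]
finger_gap: 0.0853
finger_force: 0.0
```

step_arm(steps="0 0 0 0 0 0;0 0 0 0 0 0;0 0 0 0 0 0;0 0 0 0 0 0;0 0 0 0 0 0;0 0 0 0 0 0;0 0 0 0 0 0;0 0 0 0 0 0", jaw=1, force=60)

```text
t: 2.52
tool_pos: [0.4886, -0.2679, 0.0037]
orientation: [0.903, 0.431, 0.0, 0.0]
wrist_force: [-0.9, -0.3, 5.6]
finger_gap: 0.0248
finger_force: 60.4
```

step_arm(steps="0 0 -0.03 0 0 0;0 0 -0.06 0 0 0;0 0 -0.09 0 0 0;0 0 -0.09 0 0 0;0 0 -0.09 0 0 0")

```text
t: 2.93
tool_pos: [0.4886, -0.2679, 0.0941]
orientation: [0.903, 0.431, 0.0, 0.001]
wrist_force: [-0.5, 0.0, -1.5]
finger_gap: 0.0241
finger_force: 59.8
```

```bash
python3 -c "
from h import *
y=1.3945
go(.5522+.007*np.cos(y),-.0303+.007*np.sin(y),.085,y)"
```

```text
t 2.9333 pos [ 0.4886 -0.2679  0.0941] gap 0.0241 F [-0.5  0.  -1.5]
shift [ 0.2308 -0.1035  0.0088] rot [  0.11   0.04 -28.89]
```

step_arm(steps="0.2 -0.09 0 0 0 -29;0.2 -0.09 0 0 0 -29;0.2 -0.09 0 0 0 -29;0.2 -0.09 0 0 0 -29;0.23 -0.104 0.009 0 0 -29;0.23 -0.104 0.009 0 0 -29;0.23 -0.104 0.009 0 0 -29;0.23 -0.104 0.009 0 0 -29")

```text
t: 3.6
tool_pos: [0.5514, -0.0212, 0.0822]
orientation: [0.765, 0.644, -0.001, -0.002]
wrist_force: [0.1, -0.1, -2.2]
finger_gap: 0.0247
finger_force: 59.6
```

Run:
```python
from h import *
from plant import imaging
import cv2
y=1.3945
go(.5522+.007*np.cos(y),-.0303+.007*np.sin(y),.085,y)
d={n:imaging.capture(n) for n in("scene","top")}
pickle.dump(d,open("cap2.pkl","wb"))
a=cv2.resize(d["scene"]["img"][130:240,185:335,::-1],(750,550),interpolation=cv2.INTER_CUBIC)
cv2.imwrite("pics/a2.png",a)
```

```text
t 3.6 pos [ 0.5514 -0.0212  0.0822] gap 0.0247 F [ 0.1 -0.1 -2.2]
shift [-0.0018  0.0024 -0.0028] rot [-0.22 -0.02  0.32]
```

View pics/a2.png

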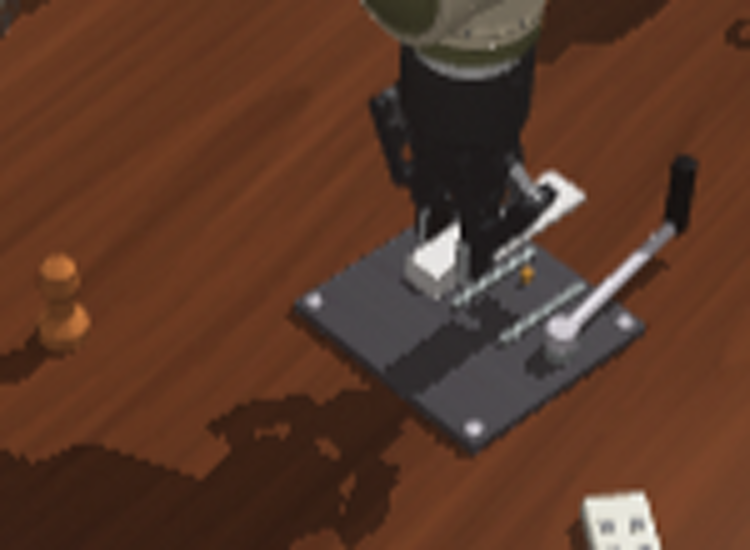

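The key is held level over the holder, with the grip end at a2 (405–441, 262–297) and the blade tip at (556,170)/(585,195). I'll compare this with the prediction from the tool pose.

Run:
```python
from h import *
d=pickle.load(open("cap2.pkl","rb"))
from plant import telemetry
o=telemetry.get_obs(); print(np.round(o["tool_pos"],4))
L=[(-22,13,20,405,262),(-22,-13,20,434,278),(-22,-13,0,437,298),(110,-15,5,586,195),(110,15,5,556,170)]
uv=np.array([(185+(a[3]+.5)/5-.5,130+(a[4]+.5)/5-.5) for a in L]); P=np.array([a[:3] for a in L],float)/1e3
R=Ro.from_quat(o["orientation"]);yaw=np.arctan2(*R.apply([1,0,0])[[1,0]])
def X(q,pitch=0): return Ro.from_euler("ZY",[q[2],-pitch]).apply(P-[.007,0,.01])+[q[0],q[1],o["tool_pos"][2]-.0037+.01]+Ro.from_euler("z",q[2]).apply([.007,0,0])
q0=[o["tool_pos"][0]-.007*np.cos(yaw),o["tool_pos"][1]-.007*np.sin(yaw),yaw]
print("pred",np.round(q0,4));print(np.round(((proj(d["scene"],X(q0))-uv)*5),0).tolist())
s=least_squares(lambda q:(proj(d["scene"],X(q,q[3]))-uv).ravel(),q0+[0],x_scale=[.01,.01,.1,.1]);print(np.round(s.x,4),np.round(s.fun,1))
```

```text
[ 0.5516 -0.024   0.0831]
pred [ 0.5504 -0.0309  1.3963]
[[-2.0, -7.0], [-1.0, 0.0], [-5.0, 4.0], [-0.0, 1.0], [-5.0, 2.0]]
[ 0.5518 -0.0303  1.3974  0.0173] [ 0.1 -1.1  0.3  0.3 -0.5  0.9  0.5 -0.1 -0.5 -0. ]
```

```bash
python3 -c "
from h import *
go(.5532,-.0234,.033,1.3945)"
```

```text
t 3.7 pos [ 0.5516 -0.024   0.0831] gap 0.0245 F [-0.   0.2 -0.8]
shift [0.0008 0.0016 0.0501] rot [-0.12  0.01  0.1 ]
```

step_arm(steps="0.001 0.0015 0.02 0 0 0;0.001 0.0015 0.035 0 0 0;0.001 0.0015 0.045 0 0 0;0.001 0.0015 0.05 0 0 0;0.001 0.0015 0.05 0 0 0;0.001 0.0015 0.05 0 0 0")

```text
t: 4.2
tool_pos: [0.554, -0.0234, 0.0346]
orientation: [0.766, 0.643, 0.0, 0.0]
wrist_force: [-0.6, -0.6, -2.0]
finger_gap: 0.0246
finger_force: 59.7
```

```bash
python3 -c "
from h import *
go(.5532,-.0234,.0145,1.3945)"
```

```text
t 4.2 pos [ 0.554  -0.0234  0.0346] gap 0.0246 F [-0.6 -0.6 -2. ]
shift [-0.0002 -0.0008  0.0201] rot [0.02 0.   0.06]
```

step_arm(steps="0 -0.0005 0.005 0 0 0;0 -0.0005 0.01 0 0 0;0 -0.0005 0.015 0 0 0;0 -0.0005 0.019 0 0 0;0 -0.0005 0.019 0 0 0;0 -0.0005 0.019 0 0 0")

```text
t: 4.7
tool_pos: [0.5533, -0.0226, 0.0151]
orientation: [0.766, 0.643, -0.0, -0.0]
wrist_force: [0.4, 0.5, -1.0]
finger_gap: 0.0249
finger_force: 59.7
```

step_arm(steps="0 0 0.001 0 0 0;0 0 0.0015 0 0 0;0 0 0.0015 0 0 0")

```text
t: 4.95
tool_pos: [0.5534, -0.0226, 0.0139]
orientation: [0.766, 0.643, 0.0, 0.0]
wrist_force: [-1.0, -0.1, -0.7]
finger_gap: 0.0244
finger_force: 59.7
```

step_arm(steps="0 0 0.0005 0 0 0;0 0 0.0005 0 0 0;0 0 0.0005 0 0 0;0 0 0.0005 0 0 0;0 0 0.0005 0 0 0;0 0 0.0005 0 0 0", jaw=0)

```text
t: 5.45
tool_pos: [0.5534, -0.0227, 0.0134]
orientation: [0.766, 0.643, 0.0, 0.0]
wrist_force: [0.2, 0.0, -0.3]
finger_gap: 0.0853
finger_force: 0.0
```

step_arm(steps="0 0 -0.03 0 0 0;0 0 -0.06 0 0 0;0 0 -0.1 0 0 0;0 0 -0.14 0 0 0;-0.04 0 -0.16 0 0 0;-0.08 0 -0.16 0 0 0;-0.12 0 -0.16 0 0 0;-0.12 0 -0.16 0 0 0")

```text
t: 6.12
tool_pos: [0.5316, -0.1468, 0.1737]
orientation: [0.768, 0.641, -0.0, 0.001]
wrist_force: [0.3, 0.2, -0.2]
finger_gap: 0.0855
finger_force: 0.0
```

Run:
```python
from h import *
from plant import imaging
import cv2
go(.5532,-.0234,.15,1.3945)
d={n:imaging.capture(n) for n in("scene","top")}
pickle.dump(d,open("cap3.pkl","wb"))
a=cv2.resize(d["scene"]["img"][150:220,225:335,::-1],(770,490),interpolation=cv2.INTER_CUBIC)
cv2.imwrite("pics/a3.png",a)
```

```text
t 6.1167 pos [ 0.5316 -0.1468  0.1737] gap 0.0855 F [ 0.3  0.2 -0.2]
shift [ 0.1253 -0.0008  0.0235] rot [ 0.06  0.12 -0.2 ]
```

View pics/a3.png

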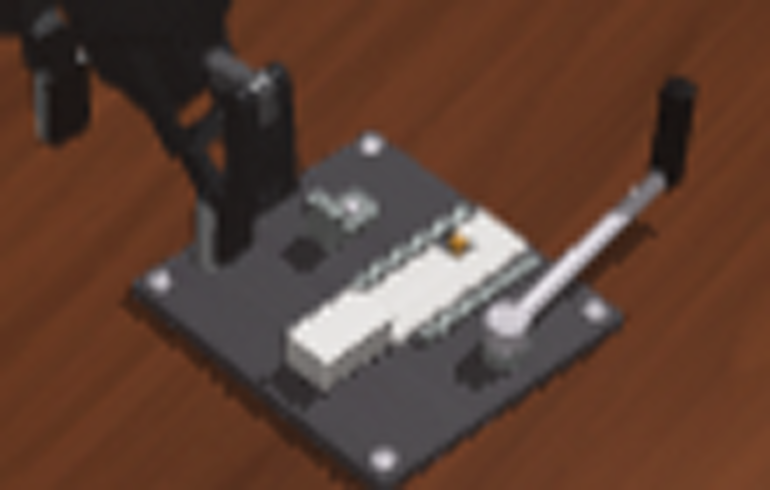

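The key lies flat between the ribs, with the brass pin showing in the notch at a3 (458,243). Next is the bar's knob, at (675,130).

```bash
python3 -c "
from h import *
go(.613,.145,.12,1.555)"
```

```text
t 6.2167 pos [ 0.5322 -0.142   0.1733] gap 0.0855 F [-0.3 -0.1 -0.3]
shift [0.2968 0.0289 0.0533] rot [-0.   -0.01 -9.24]
```

step_arm(steps="0.297 0.029 0.02 0 0 -9;0.297 0.029 0.02 0 0 -9;0.297 0.029 0.02 0 0 -9;0.297 0.029 0.02 0 0 -9;0.297 0.029 0.02 0 0 -9;0.297 0.029 0.053 0 0 -9;0.297 0.029 0.053 0 0 -9;0.297 0.029 0.053 0 0 -9")

```text
t: 6.88
tool_pos: [0.6115, 0.1525, 0.1177]
orientation: [0.711, 0.703, -0.001, -0.001]
wrist_force: [-1.3, 0.7, -0.4]
finger_gap: 0.0853
finger_force: 0.0
```

step_arm(steps="0 0 0 0 0 0;0 0 0 0 0 0;0 0 0 0 0 0")

```text
t: 7.13
tool_pos: [0.6127, 0.1461, 0.1209]
orientation: [0.713, 0.701, 0.0, 0.0]
wrist_force: [0.9, -1.2, -0.4]
finger_gap: 0.0857
finger_force: 0.0
```

```bash
python3 -c "
from h import *
go(.613,.145,.044,1.555)"
```

```text
t 7.1333 pos [0.6127 0.1461 0.1209] gap 0.0857 F [ 0.9 -1.2 -0.4]
shift [-0.001   0.0003  0.0769] rot [ 0.04  0.01 -0.1 ]
```

step_arm(steps="-0.001 0 0.025 0 0 0;-0.001 0 0.05 0 0 0;-0.001 0 0.07 0 0 0;-0.001 0 0.077 0 0 0;-0.001 0 0.077 0 0 0")

```text
t: 7.55
tool_pos: [0.6121, 0.1445, 0.0425]
orientation: [0.714, 0.7, -0.001, -0.001]
wrist_force: [0.8, 0.2, -0.4]
finger_gap: 0.0852
finger_force: 0.0
```

step_arm(steps="0 0 0 0 0 0;0 0 0 0 0 0;0 0 0 0 0 0;0 0 0 0 0 0;0 0 0 0 0 0;0 0 0 0 0 0;0 0 0 0 0 0;0 0 0 0 0 0", jaw=1, force=25)

```text
t: 8.22
tool_pos: [0.6129, 0.1457, 0.0438]
orientation: [0.713, 0.701, 0.0, 0.0]
wrist_force: [-0.6, -0.2, 4.1]
finger_gap: 0.0152
finger_force: 25.7
```

```bash
cat >> h.py <<'E'
HQ=np.array([.5522,-.0303,1.3945])
def arc(angs):
    from plant import telemetry
    o=telemetry.get_obs(); R0=Ro.from_quat(o["orientation"])
    h=place(HQ,[55,-50,0])[0]; v=o["tool_pos"]-h; rad=np.hypot(v[0],v[1])
    print("t",o["t"],"a",HQ[2]+np.pi/2-np.arctan2(v[1],v[0]),"rad",rad,"gap",o["finger_gap"],"F",np.round(o["wrist_force"],1),"z",o["tool_pos"][2])
    for a in angs:
        w=HQ[2]+np.pi/2-a; p=h+[.13*np.cos(w),.13*np.sin(w),0]; p[2]=.044
        T=Ro.from_euler("z",w)*Ro.from_euler("x",np.pi)
        print(round(a,3),np.round(R0.inv().apply(p-o["tool_pos"]),4),np.round((R0.inv()*T).as_rotvec(degrees=True),1))
E
python3 -c "
from h import *
arc(np.linspace(1.41,.86,9)[1:])"
```

```text
t 8.2167 a 1.4084990910466706 rad 0.13059334299262718 gap 0.015167426638932885 F [-0.6 -0.2  4.1] z 0.04377388307874197
1.341 [-0.0009 -0.0087 -0.0002] [ 0. -0. -4.]
1.272 [-0.0019 -0.0176 -0.0002] [ 0. -0. -8.]
1.204 [-0.0034 -0.0264 -0.0002] [  0.    0.  -11.9]
1.135 [-0.0055 -0.0351 -0.0003] [  0.    0.  -15.9]
1.066 [-0.0083 -0.0436 -0.0003] [  0.    0.  -19.8]
0.997 [-0.0116 -0.0519 -0.0003] [  0.    0.  -23.7]
0.929 [-0.0155 -0.06   -0.0003] [  0.    0.  -27.7]
0.86 [-0.0199 -0.0677 -0.0003] [  0.    0.  -31.6]
```

step_arm(steps="-0.0009 -0.0087 0 0 0 -4;-0.0019 -0.0176 0 0 0 -8;-0.0034 -0.0264 0 0 0 -12;-0.0055 -0.0351 0 0 0 -16;-0.0083 -0.0436 0 0 0 -20;-0.0116 -0.0519 0 0 0 -24;-0.0155 -0.06 0 0 0 -28;-0.0199 -0.0677 0 0 0 -31.6")

```text
t: 8.88
tool_pos: [0.5443, 0.1273, 0.0437]
orientation: [0.494, 0.87, 0.0, 0.0]
wrist_force: [-0.2, 2.9, 4.5]
finger_gap: 0.0152
finger_force: 25.8
```

```bash
python3 -c "
from h import *
arc(np.linspace(.86,.31,9)[1:])"
```

```text
t 8.8833 a 0.8577076352974808 rad 0.13057217842959742 gap 0.015180063621468953 F [-0.2  2.9  4.5] z 0.04374534887216554
0.791 [-0.0008 -0.0086 -0.0003] [ 0.  -0.  -3.7]
0.722 [-0.0017 -0.0175 -0.0003] [ 0.  -0.  -7.7]
0.654 [-0.0032 -0.0263 -0.0003] [  0.1  -0.  -11.6]
0.585 [-0.0053 -0.035  -0.0003] [  0.1  -0.  -15.6]
0.516 [-0.008  -0.0435 -0.0003] [  0.1  -0.  -19.5]
0.447 [-0.0113 -0.0519 -0.0003] [  0.1  -0.  -23.4]
0.379 [-0.0151 -0.0599 -0.0003] [  0.1  -0.  -27.4]
0.31 [-0.0195 -0.0677 -0.0003] [  0.1  -0.  -31.3]
```

step_arm(steps="-0.0008 -0.0086 0 0 0 -4;-0.0017 -0.0175 0 0 0 -8;-0.0032 -0.0263 0 0 0 -12;-0.0053 -0.035 0 0 0 -16;-0.008 -0.0435 0 0 0 -20;-0.0113 -0.0519 0 0 0 -23.5;-0.0151 -0.0599 0 0 0 -27.5;-0.0195 -0.0677 0 0 0 -31.3")

```text
t: 9.55
tool_pos: [0.496, 0.0757, 0.0437]
orientation: [0.241, 0.971, 0.0, 0.0]
wrist_force: [-0.8, 1.7, 3.7]
finger_gap: 0.0153
finger_force: 25.9
```

```bash
python3 -c "
from h import *
arc(np.linspace(.31,-.01,9)[1:])"
```

```text
t 9.55 a 0.30880001071969243 rad 0.13009194868093246 gap 0.015309561520990838 F [-0.8  1.7  3.7] z 0.04371772022326366
0.27 [-0.0002 -0.005  -0.0003] [ 0.   0.  -2.3]
0.23 [-0.0005 -0.0102 -0.0003] [ 0.   0.  -4.6]
0.19 [-0.001  -0.0154 -0.0003] [ 0.   0.  -6.9]
0.15 [-0.0018 -0.0206 -0.0003] [ 0.   0.  -9.2]
0.11 [-0.0027 -0.0257 -0.0003] [  0.    0.  -11.5]
0.07 [-0.0038 -0.0307 -0.0003] [  0.    0.  -13.8]
0.03 [-0.0052 -0.0358 -0.0003] [  0.   0. -16.]
-0.01 [-0.0067 -0.0407 -0.0003] [  0.    0.  -18.3]
```

step_arm(steps="-0.0002 -0.005 0 0 0 -2;-0.0005 -0.0102 0 0 0 -5;-0.001 -0.0154 0 0 0 -7;-0.0018 -0.0206 0 0 0 -9;-0.0027 -0.0257 0 0 0 -11.5;-0.0038 -0.0307 0 0 0 -14;-0.0052 -0.0358 0 0 0 -16;-0.0062 -0.039 0 0 0 -18")

```text
t: 10.22
tool_pos: [0.4837, 0.0392, 0.0438]
orientation: [0.088, 0.996, 0.001, 0.001]
wrist_force: [6.7, 32.4, 3.6]
finger_gap: 0.0155
finger_force: 27.2
```

```bash
python3 -c "
from h import *
arc([0,-.01,-.02])"
```

```text
t 10.2167 a 0.01103979289775392 rad 0.1296833007882677 gap 0.015521468477661131 F [ 6.7 32.4  3.6] z 0.04376478744483356
0 [ 0.0003 -0.0014 -0.0002] [0.2 0.  0. ]
-0.01 [ 0.0003 -0.0027 -0.0002] [ 0.2  0.  -0.5]
-0.02 [ 0.0003 -0.004  -0.0002] [ 0.2  0.1 -1.1]
```

32 N opposes the motion at about a = 0.01, so the bar is on the stop. Releasing and checking.

step_arm(steps="0 0 0 0 0 0;0 0 0 0 0 0;0 0 0 0 0 0;0 0 0 0 0 0;0 0 0 0 0 0;0 0 0 0 0 0", jaw=0)

```text
t: 10.72
tool_pos: [0.4834, 0.0383, 0.0433]
orientation: [0.088, 0.996, -0.0, -0.0]
wrist_force: [0.1, -0.5, -0.5]
finger_gap: 0.0846
finger_force: 0.0
```

step_arm(steps="0 0 -0.03 0 0 0;0 0 -0.06 0 0 0;0 0 -0.1 0 0 0;0 0 -0.14 0 0 0;0.04 0 -0.14 0 0 0;0.08 0 -0.14 0 0 0;0.12 0 -0.14 0 0 0;0.16 0 -0.14 0 0 0")

```text
t: 11.38
tool_pos: [0.3239, 0.0666, 0.183]
orientation: [0.088, 0.996, -0.0, -0.0]
wrist_force: [-0.0, 0.7, 0.8]
finger_gap: 0.0852
finger_force: 0.0
```

Run:
```python
from h import *
from plant import imaging
import cv2
arc([0])
d={n:imaging.capture(n) for n in("scene","top")}
pickle.dump(d,open("cap4.pkl","wb"))
c=d["scene"]
for a in(0,.06,.13): print(a,(proj(c,place(HQ,[[55+130*np.sin(a),-50+130*np.cos(a),80]]))-[225,140])*7+3)
a=cv2.resize(c["img"][140:220,225:335,::-1],(770,560),interpolation=cv2.INTER_CUBIC)
cv2.imwrite("pics/a4.png",a)
```

```text
t 11.3833 a 0.0013799168424339925 rad 0.29173978212762114 gap 0.0852181165956057 F [-0.   0.7  0.8] z 0.18298654622270397
0 [-0.1618 -0.0004  0.139 ] [-0. -0. -0.]
0 [[307.53872911 161.29397542]]
0.06 [[320.2396406  153.78897549]]
0.13 [[335.82818693 145.76714175]]
```

View pics/a4.png

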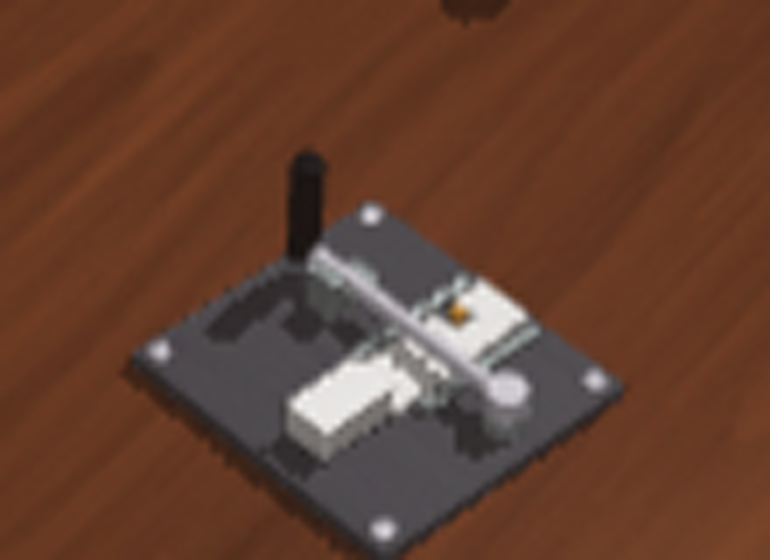

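The knob top at a4 (307,162) matches the shut position (307.5,161). The key is still seated under the bar with the pin in its notch at (458,313), and the gripper is clear.

```bash
python3 -c "
from plant import r
print(r.sign_off())"
```

```text
the job is handed in; nothing more can be done
None
```

The key is seated flat in the holder with its notch over the pin, the keeper bar is shut on its stop, the gripper is clear and no other object was touched; I handed the job in at about 11.5 s of the 54 s, and the sign-off returned no verdict.

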